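# Put the loose vial in its rest

### The job

On the ceramic-repair bench two closed amber glass vials lie loose on their sides and roll at a touch. Pick up the longer one and lay it gently, lengthwise and centred, in the two V notches of the empty wooden rest, then let go; do not drop it. Leave the short vial and the vial already stored in the other rest where they lie.

Things in the scene. Friction and masses are not known exactly. Their poses are not given: they have to be found in the camera images.
- vial: The long vial that lies loose on the bench: amber glass with a black screw cap, a round cylinder 100 mm long with the cap, 28 mm diameter; its origin lies on its axis, halfway along its length, 14 mm above the bench while it lies there; its x axis runs along it towards the cap. The cap's diameter is 26 mm, its length 16 mm. 50 to 100 g, rolls freely.
- short_vial: The short vial that lies loose on the bench, of the same make: 60 mm long with the cap, 28 mm diameter; its origin lies on its axis, halfway along its length, 14 mm above the bench while it lies there; its x axis runs along it towards the cap. To be left alone.
- rest_seat (a point): Empty wooden rest, fixed: base plate 110 x 64 x 8 mm and two cheeks 14 mm thick, centred 32 mm either side of its middle (50 mm free between them for fingers), each with a 90 degree V notch 48 mm wide at its mouth, 40 mm above the bench. Point: where the middle of a seated vial's axis lies, over the plate's centre, 36 mm above the bench; x along the seated vial (either way), z up.
- stored_vial: A second 100 mm vial, like the long one, already lying in the notches of the other, identical rest, its axis 36 mm above the bench. Its origin lies on its axis, halfway along, x along it towards the cap. To be left alone with its rest.

How it is judged (in metres and radians):
At the end, for the whole second after the job is handed in: The long vial rests released in both notches of the empty rest: middle within 15 mm along, 8 mm across and 6 mm in height, axis within 10 degrees (either way round); the short vial is within 30 mm and the stored vial within 20 mm of their starts (x of vial in the frame of rest_seat between -0.015 and 0.015 m and y of vial in the frame of rest_seat between -0.008 and 0.008 m and z of vial in the frame of rest_seat between -0.006 and 0.006 m and angle between the x axis of vial and the x axis of rest_seat, either way round below 0.17 rad and linear speed of vial below 0.03 m/s and contact force between the fingers and vial below 0.1 N and distance of short_vial from where it was at the start of the episode below 0.03 m and distance of stored_vial from where it was at the start of the episode below 0.02 m); the robot touches nothing.
It fails at once if The long vial is dropped, thrown or knocked rolling: it moves faster than 0.7 m/s (a fall of about 25 mm) while no finger touches it (contact force between the fingers and vial below 0.05 N and linear speed of vial above 0.7 m/s).
It fails at once if The short vial is moved more than 30 mm (distance of short_vial from where it was at the start of the episode above 0.03 m).
It fails at once if The stored vial is moved more than 20 mm (distance of stored_vial from where it was at the start of the episode above 0.02 m).
It also fails if it takes over 35 s, if anything falls off the work surface, if the arm or the gripper's body presses on something with over 40 N, if the wrist force passes 120 N, or if a joint passes its speed limit or range.

### The arm

A 6-joint arm with a two-finger parallel gripper is mounted at the origin on the work surface. World frame = base frame: x ahead of the robot, y to its left, z up, the work surface at z = 0. Lengths are in m, angles in degrees, forces in N, time in s.
With the tool pointing down it reaches from about 0.3 to 0.75 m from the base axis. Payload 8.5 kg.
Tool frame: the origin (TCP) lies on the centre line of the jaws, within the pads' length; the fingertips stand 11 mm ahead of it and the grasp point (between the pads) lies 8 mm behind it; z points along the fingers, y is the line along which they close (so a half turn about z gives the same grasp; the last joint's range is limited). The gripper opens to 85 mm and grips with 20 to 120 N. Pads are 22 mm wide; open, the fingers measure 114 mm over their backs; the gripper's body (76 mm by 85 mm) begins 54 mm behind the grasp point. The pads swing forward as they close: fully open they stand 13 mm farther back than shut.
Start: joints at [-82.981, 21.807, 74.336, -0, 83.858, -12.336], TCP at [0.182, -0.519, 0.242] pointing down, gripper open.
Joint ranges: [-178.18, 178.18], [-50.72, 133.34], [12.68, 142.11], [-81.47, 261.47], [9.98, 163.14], [-165.26, 165.26]. Speed limits (degrees/s): [136.94, 136.94, 180, 180, 180, 180].

### API

Orientations are given as a 3x3 rotation matrix whose columns are the frame's x, y, z axes.
In Python, from rig import env, telemetry, get_image gives the robot as it stands (env), with the cameras as plain functions and the readings (telemetry).
- The arm moves only by the tool tcp_steps, called after "Request:" as a command line: name --pt "numbers of a row" for each row, then --argument value for the rest. Schema: {"type":"object","properties":{"rows":{"type":"array","items":{"type":"array","items":{"type":"number"},"minItems":5,"maxItems":5},"minItems":1,"maxItems":10},"grip_force":{"type":"number"},"only":{"type":"string"},"quiet":{"type":"boolean"},"lines":{"type":"string"}},"required":["rows"],"additionalProperties":false}. rows is a list of rows, 1 to 10 of them, each of 5 numbers: dx, dy, dz in shares of the most that a row can go, 1 being 50 mm, then a turn about the tool's z in parts of the range, where 1.0 means pi rad, then the finger opening in m; each row shifts and turns the commanded pose from where the row before left it, along the tool's axes as they then stand; what a row does not reach is not made up. A row lasts 1/10 s, in which the tool goes at most 0.05 m and 8.59 degrees, less where a joint would pass 70% of its speed; a pose out of reach is approached as far as the arm can. The fingers move at their own pace and stop on an object; grip_force is the grip in N (left out, the last holds). Time passes only in rows, so rows that do not move let the fingers close. The tool returns the time, the measured TCP pose, the force, the opening and the grip force at its end. only (a regular expression) keeps the lines of the reply that match it, lines (a string "A,B") keeps lines A to B, and quiet returns only ok. Shift and turn numbers lie between -1 and 1, and a call with a number outside is refused. Input that does not fit is refused with a message, and nothing moves.
- telemetry.observe(): the state, without advancing time (a new reading comes with each control period).
- get_image(name): name is "side" or "top"; returns a dict with "pixels" (420x560x3 uint8, red, green, blue), "K" (3x3 intrinsics, pixels), "extrinsics" (4x4, takes a point from world to camera coordinates). Camera axes: x right, y down, z forward; pixel columns grow to the right and rows downward; lengths in m; the calibration is good to about 2 mm. A picture is of the moment at which its call begins. There is no depth.
- env.close_job(): hands the job in; it is judged then, once.
The state is a dict: "time_s": time; "q": joint angles; "qvel": joint speeds; "joint_efforts": joint torques, N m; "position": TCP position; "tool_rot": TCP orientation; "ft_force": force on the tool from outside, world axes, zero at the start; "wrist_torque": the same for the moment, N m; "grip_width": finger opening in m; "gripper_force": force on a finger pad.
Only numpy, scipy, OpenCV 4.12 (cv2) and the standard library are available. Lean on these libraries where they do the work, as an engineer would, in place of code of your own. Each camera call takes 0.05 s, during which the arm holds its last target. There are 200 camera calls.

## Working session

There is one attempt and no reset: what is moved stays moved. The work goes in short steps, Python scripts to look and compute and a tool call to move; the robot and the scene stay as the last step left them, time stands still between calls to the robot, and variables do not carry over. Pictures are saved under pics/ and viewed, at most 10 in all, crops included, and the job is handed in when it is done.

```bash
ls; mkdir -p pics; python3 - <<'E'
from rig import env, telemetry, get_image
import cv2,numpy as np
for n in("top","side"):
    d=get_image(n);cv2.imwrite(f"pics/{n}0.png",d["pixels"][:,:,::-1]);np.savez(f"{n}0.npz",**d);print(d["K"],d["extrinsics"])
s=telemetry.observe();print(s["position"],s["tool_rot"],s["time_s"],s["grip_width"])
E
```

```text
pics
rig.py
[[459.35634057   0.         282.18377622]
 [  0.         459.35634057 209.70447064]
 [  0.           0.           1.        ]] [[-0.01964976 -0.99980582  0.00148506 -0.00884774]
 [-0.97644126  0.01887128 -0.2149566   0.55202278]
 [ 0.21488683 -0.00567391 -0.97662247  0.83778609]
 [ 0.          0.          0.          1.        ]]
[[411.08861619   0.         269.99024973]
 [  0.         411.08861619 207.66280097]
 [  0.           0.           1.        ]] [[-0.7964645  -0.60467902 -0.00275487  0.40820317]
 [-0.32017512  0.42558083 -0.84638576  0.21938651]
 [ 0.51296413 -0.67323416 -0.5325632   0.44248873]
 [ 0.          0.          0.          1.        ]]
[ 0.18225795 -0.51867577  0.24177244] [[ 9.43484253e-01  3.31417321e-01 -1.53547147e-04]
 [ 3.31417238e-01 -9.43483419e-01  1.28565722e-03]
 [ 2.81219884e-04 -1.26388551e-03 -9.99999162e-01]] 0.1 0.08487239286293286
```

View pics/top0.png

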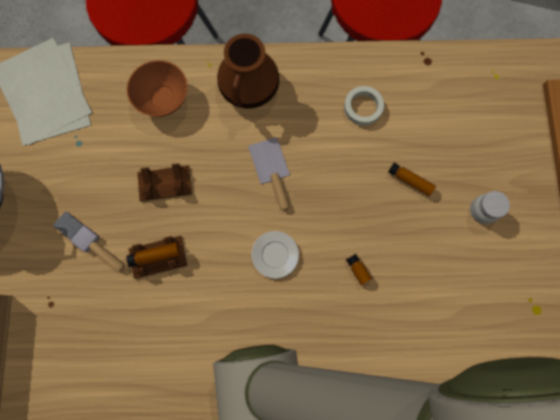

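View pics/side0.png

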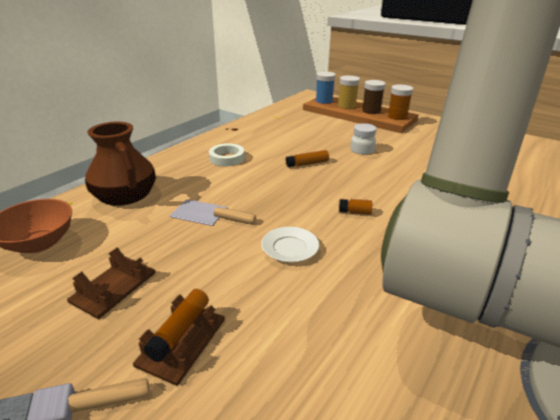

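Top view: long vial runs (390,168) cap to (435,192), short vial at (360,270), empty rest at (165,183), stored vial at (157,252). In the side view the long vial is at (286,159)-(329,157) and the empty rest at about (112,280).

```bash
cat > h.py <<'E'
import numpy as np,cv2
def ray(d,p):
    E=d["extrinsics"];R=E[:3,:3];c=-R.T@E[:3,3]
    v=R.T@np.linalg.inv(d["K"])@[p[0],p[1],1];return c,v/np.linalg.norm(v)
def plane(d,p,z):
    c,v=ray(d,p);return c+v*(z-c[2])/v[2]
def tri(d1,p1,d2,p2):
    c1,v1=ray(d1,p1);c2,v2=ray(d2,p2)
    t=np.linalg.lstsq(np.c_[v1,-v2],c2-c1,rcond=None)[0]
    a=c1+t[0]*v1;b=c2+t[1]*v2;return (a+b)/2,np.linalg.norm(a-b)
def vialmask(px,box):
    x0,y0,x1,y1=box;c=px[y0:y1,x0:x1].astype(int)
    hsv=cv2.cvtColor(px[y0:y1,x0:x1],cv2.COLOR_RGB2HSV)
    m=(((hsv[...,1]>215)&(hsv[...,2]>60))|(c.max(2)<45)).astype(np.uint8)
    n,l,s,_=cv2.connectedComponentsWithStats(m);k=1+s[1:,4].argmax()
    return (l==k).astype(np.uint8)
def ends(px,box):
    m=vialmask(px,box);cs,_=cv2.findContours(m,0,1);r=cv2.minAreaRect(max(cs,key=cv2.contourArea))
    b=cv2.boxPoints(r)+box[:2]
    e=[(b[i]+b[(i+1)%4])/2 for i in range(4)];k=0 if np.linalg.norm(e[0]-e[2])>np.linalg.norm(e[1]-e[3]) else 1
    return sorted([e[k],e[k+2]],key=lambda p:p[0]),r
E
python3 - <<'E'
from h import *
T=np.load("top0.npz");S=np.load("side0.npz")
et,rt=ends(T["pixels"],(375,150,450,210));es,rs=ends(S["pixels"],(275,140,340,175))
print(et,rt,es,rs)
for a,b in [(et[0],es[0]),(et[1],es[1]),((et[0]+et[1])/2,(es[0]+es[1])/2)]: print(tri(T,a,S,b),plane(T,a,.014),plane(S,b,.014))
def crop(d,x0,y0,x1,y1,f): return cv2.resize(d["pixels"][y0:y1,x0:x1,::-1],None,fx=f,fy=f,interpolation=cv2.INTER_CUBIC)
a=crop(T,125,155,205,215,5);b=crop(S,60,240,160,320,4)
c=crop(T,375,150,455,210,5);e=crop(S,270,135,350,195,5)
o=np.zeros((600,800,3),np.uint8);o[:300,:400]=np.clip(a*1.5,0,255);o[:300,400:]=np.clip(b[:300]*1.5,0,255)[:, :400];o[300:,:400]=c;o[300:,400:]=e
cv2.imwrite("pics/c1.png",o)
E
```

```text
[array([391.27692604, 167.51538801]), array([432.09230423, 190.83846283])] ((36.68461608886719, 29.176925659179688), (47.009159088134766, 10.791021347045898), 29.744882583618164) [array([295.2297287 , 160.37837839]), array([327.01351166, 155.08107948])] ((36.121620178222656, 17.72972869873047), (9.699540138244629, 32.22220230102539), 80.53767395019531)
(array([ 0.64084663, -0.25278358,  0.01782599]), np.float64(0.013474416988848865)) [ 0.64816404 -0.25074783  0.014     ] [ 0.63830613 -0.26100566  0.014     ]
(array([ 0.59653341, -0.33248693,  0.01229242]), np.float64(0.0002666290679993359)) [ 0.59597323 -0.3319558   0.014     ] [ 0.59487966 -0.32918329  0.014     ]
(array([ 0.61905747, -0.29265428,  0.01467454]), np.float64(0.005882990707806286)) [ 0.62192239 -0.29157938  0.014     ] [ 0.61686286 -0.29467063  0.014     ]
```

View pics/c1.png

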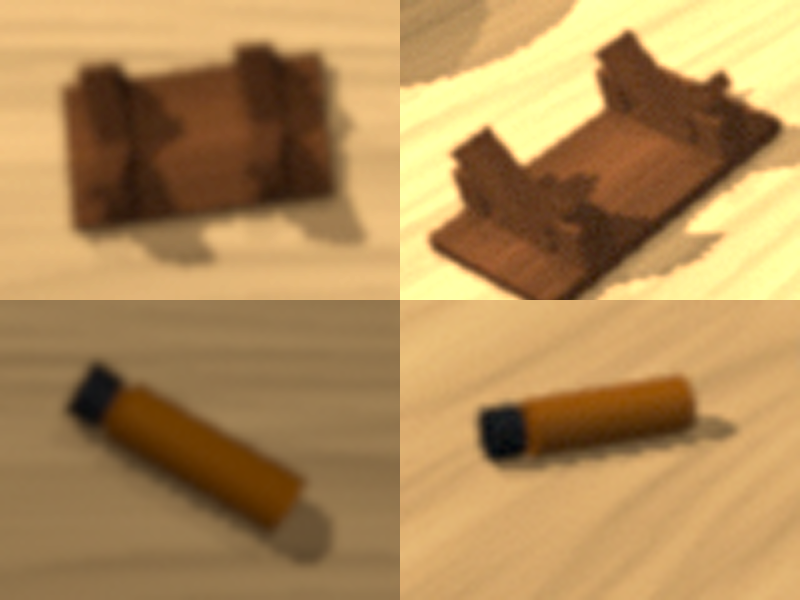

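Crops: the mask missed the cap in the side view. Hand-read ends give cap end (391.8,167.2) top, (286.4,161.6) side. Rest corners read in the crop: plate (65,88),(320,53),(333,193),(78,230), plus the cheek tips.

```bash
python3 - <<'E'
from h import *
np.set_printoptions(precision=4,suppress=True)
T=np.load("top0.npz");S=np.load("side0.npz")
t=lambda x,y:np.array([125+x/5,155+y/5]);s=lambda x,y:np.array([60+(x-400)/4,240+y/4])
ve=[tri(T,a,S,b) for a,b in [((391.8,167.2),(286.4,161.6)),((432.6,190.9),(328,155.5))]]
print("vial",ve,np.linalg.norm(ve[0][0]-ve[1][0]),(ve[0][0]+ve[1][0])/2)
pa=[plane(T,p,.014) for p in [(391.6,167.3),(432.4,190.9)]];print(pa,(pa[0]+pa[1])/2,np.linalg.norm(pa[0]-pa[1]))
P=[plane(T,t(*c),.008) for c in [(65,88),(320,53),(333,193),(78,230)]]
print("plate",np.array(P),[np.linalg.norm(P[i]-P[(i+1)%4]) for i in range(4)],np.mean(P,0))
print(tri(T,t(65,88),S,s(432,238)),tri(T,t(333,193),S,s(780,124)))
for a,b in [((80,70),(452,155)),((121,65),(488,128)),((235,48),(597,53)),((272,43),(630,32))]: print("tip",tri(T,t(*a),S,s(*b)))
# plate mask
px=T["pixels"][155:215,125:205];h=cv2.cvtColor(px,cv2.COLOR_RGB2HSV)
print(px[50,5],px[35,37])
# stored vial reference
hs=cv2.cvtColor(T["pixels"],cv2.COLOR_RGB2HSV)
e,r=ends(T["pixels"],(115,230,195,275));print("stored",[plane(T,p,.036) for p in e],r)
E
```

```text
vial [(array([ 0.6527, -0.2516,  0.0098]), np.float64(0.005791301749357667)), (array([ 0.5959, -0.3344,  0.0108]), np.float64(0.0015615250637531933))] 0.1004423748741092 [ 0.6243 -0.293   0.0103]
[array([ 0.6486, -0.2515,  0.014 ]), array([ 0.5958, -0.3326,  0.014 ])] [ 0.6222 -0.292   0.014 ] 0.09678945792230452
plate [[0.6491 0.2823 0.008 ]
 [0.6625 0.1752 0.008 ]
 [0.6012 0.1683 0.008 ]
 [0.5874 0.2739 0.008 ]] [np.float64(0.10786614761342272), np.float64(0.06162594216030818), np.float64(0.10648010344881705), np.float64(0.062260536094419394)] [0.6251 0.2249 0.008 ]
(array([0.6526, 0.286 , 0.0017]), np.float64(0.004267006738754151)) (array([0.6045, 0.171 , 0.0001]), np.float64(0.003170938991759533))
tip (array([0.6512, 0.271 , 0.0307]), np.float64(0.004437293835200243))
tip (array([0.6537, 0.2549, 0.0304]), np.float64(0.005896019836345922))
tip (array([0.6591, 0.207 , 0.0317]), np.float64(0.004047966216442582))
tip (array([0.6608, 0.1916, 0.0315]), np.float64(0.0033915381513575293))
[153 123  81] [70 41 21]
stored [array([0.4549, 0.2837, 0.036 ]), array([0.4782, 0.18  , 0.036 ])] ((39.828094482421875, 27.144943237304688), (29.095426559448242, 54.9058837890625), 76.4295654296875)
```

Measurements agree: vial middle ≈ (0.622,-0.292) at 57°, and rest centre ≈ (0.6255,0.2255) at 97°. Lengths come out right; side-view heights read 4–8 mm low, a consistent bias. Moving over the vial now.

The rows are not in the units I measure in: shifts go in shares of 50 mm and turns go in shares of pi rad. I convert before sending: 0.033 m is 0.66, 0.03 m is 0.6.

Request:
tcp_steps --pt "0.4 -0.056 0 0 0.085" --pt "0.6 -0.084 0 0 0.085" --pt "0.66 -0.092 0 0 0.085" --pt "0.66 -0.092 0 0 0.085" --pt "0.66 -0.092 0 0 0.085" --pt "0.66 -0.092 0 0 0.085" --pt "0.66 -0.092 0 0 0.085" --pt "0.66 -0.092 0 0 0.085" --pt "0.66 -0.092 0 0 0.085" --pt "0.66 -0.092 0 0 0.085" --grip_force 40

```text
time_s: 1.1
position: [0.4651, -0.3726, 0.242]
tool_rot: [[0.943, 0.331, -0.001], [0.331, -0.943, 0.001], [-0.0, -0.001, -1.0]]
ft_force: [0.2, 0.4, 0.1]
grip_width: 0.0846
gripper_force: 0.0
```

Request:
tcp_steps --pt "0.66 -0.092 0 0 0.085" --pt "0.66 -0.092 0 0 0.085" --pt "0.66 -0.092 0 0 0.085" --pt "0.66 -0.092 0 0 0.085" --pt "0.6 -0.084 0 0 0.085" --pt "0.28 -0.04 0 -0.0417 0.085" --pt "0 0 0.4 -0.0417 0.085" --pt "0 0 0.6 -0.0417 0.085" --pt "0 0 0.6 -0.0417 0.085" --pt "0 0 0.4 -0.0417 0.085"

```text
time_s: 2.1
position: [0.6212, -0.2914, 0.1394]
tool_rot: [[0.542, 0.84, -0.003], [0.84, -0.542, 0.002], [0.0, -0.004, -1.0]]
ft_force: [0.2, -0.3, -0.7]
grip_width: 0.0848
gripper_force: 0.0
```

Request:
tcp_steps --pt "0 0 0.2 0 0.085" --pt "0 0 0 0 0.085"

```text
time_s: 2.3
position: [0.6215, -0.2917, 0.1309]
tool_rot: [[0.55, 0.835, -0.002], [0.835, -0.55, 0.002], [0.0, -0.003, -1.0]]
ft_force: [0.4, -0.5, 0.4]
grip_width: 0.0851
gripper_force: 0.0
```

```bash
python3 - <<'E'
from rig import env, telemetry, get_image
s=telemetry.observe();R=s["tool_rot"];import numpy as np,cv2
print(s["position"],R,R.T@(np.array([.622,-.292,.1])-s["position"]))
for n in("top","side"):
    d=get_image(n);np.savez(f"{n}1.npz",**d);cv2.imwrite(f"pics/{n}1.png",d["pixels"][:,:,::-1])
a=cv2.imread("pics/top1.png")[100:260,330:530];b=cv2.imread("pics/side1.png")[60:220,220:420]
cv2.imwrite("pics/c2.png",cv2.resize(np.hstack([a,b]),None,fx=2,fy=2,interpolation=cv2.INTER_CUBIC))
E
```

```text
[ 0.62149119 -0.29173596  0.13088218] [[ 5.49737702e-01  8.35334009e-01 -2.35626060e-03]
 [ 8.35337328e-01 -5.49735228e-01  1.65137809e-03]
 [ 8.41328193e-05 -2.87609723e-03 -9.99995860e-01]] [5.65533878e-05 6.58992983e-04 3.08804220e-02]
```

View pics/c2.png

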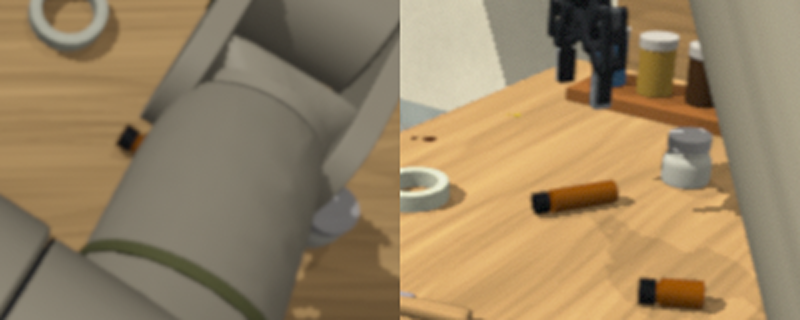

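Crop: the side view shows the fingertips at about (303,100) and (320,112), straight above the vial. The arm hides the vial in the top view. I'll check the side calibration against the known TCP.

```bash
python3 - <<'E'
from h import *
S=np.load("side1.npz")
def pr(d,p):
    c=d["extrinsics"]@np.r_[p,1];q=d["K"]@c[:3];return (q/q[2])[:2].round(1)
p=np.array([.6215,-.2917,0]);y=np.array([.835,-.55,0])
for z in (.12,.126,.132): print(z,pr(S,p+[0,0,z]),pr(S,p+[0,0,z]-.05*y),pr(S,p+[0,0,z]+.05*y))
print("vial at",pr(S,p+[0,0,.014]),[pr(S,p+[0,0,.014]+s*.05*np.array([.55,.835,0])) for s in(1,-1)])
E
```

```text
0.12 [311.  113.2] [321.  120.9] [302.  106.2]
0.126 [311.2 110.5] [321.1 118.1] [302.1 103.6]
0.132 [311.3 107.8] [321.3 115.3] [302.2 101. ]
vial at [308.7 157.7] [array([288.6, 160.8]), array([328.3, 154.6])]
```

Side calibration agrees with the robot; the vial lies on the grasp axis, within a few mm lengthwise. Descending and closing.

Converted, 0.03 m is 0.6, 0.025 m is 0.5.

Request:
tcp_steps --pt "0 0 0.4 0 0.085" --pt "0 0 0.6 0 0.085" --pt "0 0 0.5 0 0.085" --pt "0 0 0.3 0 0.085" --pt "0 0 0.24 0 0.085" --pt "0 0 0.16 0 0.085" --pt "0 0 0.08 0 0.085" --pt "0 0 0 0 0.075" --pt "0 0 0 0 0.065" --pt "0 0 0 0 0.055" --grip_force 30

```text
time_s: 3.4
position: [0.6222, -0.2922, 0.0191]
tool_rot: [[0.547, 0.837, 0.001], [0.837, -0.547, -0.001], [-0.0, 0.001, -1.0]]
ft_force: [-0.1, 0.5, 0.1]
grip_width: 0.055
gripper_force: 0.0
```

Request:
tcp_steps --pt "0 0 0 0 0.048" --pt "0 0 0 0 0.043" --pt "0 0 0 0 0.039" --pt "0 0 0 0 0.036" --pt "0 0 0 0 0.033" --pt "0 0 0 0 0.031" --pt "0 0 0 0 0.029" --pt "0 0 0 0 0.026" --pt "0 0 0 0 0.022" --pt "0 0 0 0 0.02"

```text
time_s: 4.4
position: [0.622, -0.292, 0.0185]
tool_rot: [[0.547, 0.837, 0.0], [0.837, -0.547, -0.0], [-0.0, 0.0, -1.0]]
ft_force: [0.2, 0.5, 1.8]
grip_width: 0.0267
gripper_force: 29.6
```

Request:
tcp_steps --pt "0 0 0 0 0.02" --pt "0 0 0 0 0.02"

```text
time_s: 4.6
position: [0.622, -0.292, 0.0185]
tool_rot: [[0.547, 0.837, 0.0], [0.837, -0.547, -0.0], [-0.0, 0.0, -1.0]]
ft_force: [-0.1, -0.6, 2.7]
grip_width: 0.027
gripper_force: 29.6
```

Converted, -0.025 m is -0.5, -0.02 m is -0.4.

Request:
tcp_steps --pt "0 0 -0.12 0 0.02" --pt "0 0 -0.24 0 0.02" --pt "0 0 -0.4 0 0.02" --pt "0 0 -0.5 0 0.02" --pt "0 0 -0.5 0 0.02" --pt "0 0 -0.5 0 0.02" --pt "0 0 -0.3 0 0.02" --pt "0 0 -0.12 0 0.02" --pt "0 0 0 0 0.02" --grip_force 30

```text
time_s: 5.5
position: [0.622, -0.292, 0.1534]
tool_rot: [[0.547, 0.837, 0.001], [0.837, -0.547, -0.001], [-0.0, 0.002, -1.0]]
ft_force: [-0.3, 0.2, -1.4]
grip_width: 0.0267
gripper_force: 29.6
```

```bash
python3 - <<'E'
from h import *
from rig import env, telemetry, get_image
d=get_image("side");np.savez("side2.npz",**d)
cv2.imwrite("pics/c3.png",cv2.resize(d["pixels"][60:180,220:420,::-1],None,fx=3,fy=3,interpolation=cv2.INTER_CUBIC))
E
```

```text
(no output)
```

View pics/c3.png

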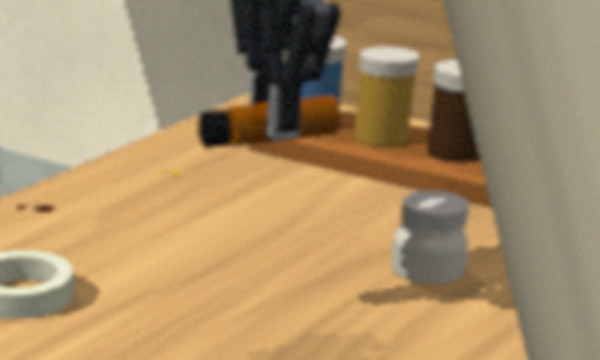

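Side view: the vial is held level, at (201–340,125) in the crop, with its middle about 3–4 mm toward the cap from the jaws. I'll allow for that and carry it to the rest.

Converted, 0.0255 m is 0.51, 0.0153 m is 0.306.

Request:
tcp_steps --pt "0.154 -0.098 0 0 0.02" --pt "0.306 -0.196 0 0 0.02" --pt "0.51 -0.328 0 0 0.02" --pt "0.51 -0.328 0 0 0.02" --pt "0.51 -0.328 0 0 0.02" --pt "0.51 -0.328 0 0 0.02" --pt "0.51 -0.328 0 0 0.02" --pt "0.51 -0.328 0 0 0.02" --pt "0.51 -0.328 0 0 0.02" --pt "0.51 -0.328 0 0 0.02"

```text
time_s: 6.55
position: [0.623, -0.0194, 0.1519]
tool_rot: [[0.546, 0.838, -0.001], [0.838, -0.546, 0.0], [-0.0, -0.001, -1.0]]
ft_force: [-0.1, -0.8, -0.5]
grip_width: 0.0264
gripper_force: 29.6
```

Request:
tcp_steps --pt "0.51 -0.328 0 0 0.02" --pt "0.51 -0.328 0 0 0.02" --pt "0.51 -0.328 0 0 0.02" --pt "0.51 -0.328 0 0 0.02" --pt "0.51 -0.328 0 0 0.02" --pt "0.51 -0.328 0 0 0.02" --pt "0.51 -0.328 0 0 0.02" --pt "0.356 -0.23 0 0 0.02" --pt "0.204 -0.132 0 0 0.02" --pt "0 0 0 -0.0239 0.02"

```text
time_s: 7.55
position: [0.6244, 0.2257, 0.1518]
tool_rot: [[0.479, 0.878, -0.001], [0.878, -0.479, 0.0], [-0.0, -0.001, -1.0]]
ft_force: [0.2, -0.4, -1.4]
grip_width: 0.0268
gripper_force: 29.6
```

Request:
tcp_steps --pt "0 0 0 -0.0389 0.02" --pt "0 0 0 -0.0389 0.02" --pt "0 0 0 -0.0389 0.02" --pt "0 0 0 -0.0389 0.02" --pt "0 0 0.4 -0.0278 0.02" --pt "0 0 0.4 -0.0167 0.02" --pt "0 0 0.3 0 0.02" --pt "0 0 0.14 0 0.02" --pt "0 0 0 0 0.02" --pt "0 0 0 0 0.02"

```text
time_s: 8.55
position: [0.6257, 0.2236, 0.091]
tool_rot: [[-0.124, 0.992, 0.001], [0.992, 0.124, 0.0], [0.0, 0.001, -1.0]]
ft_force: [0.5, -0.3, -0.4]
grip_width: 0.0269
gripper_force: 29.6
```

```bash
python3 - <<'E'
from h import *
from rig import env, telemetry, get_image
s=telemetry.observe();R=s["tool_rot"];print(s["position"],np.degrees(np.arctan2(R[1,0],R[0,0])),R.T@(np.array([.6261,.223,.041])-s["position"]))
o=[]
for n,b in(("top",(110,140,250,290)),("side",(50,160,190,310))):
    d=get_image(n);np.savez(f"{n}3.npz",**d)
    o.append(cv2.resize(d["pixels"][b[1]:b[3],b[0]:b[2],::-1],None,fx=2.8,fy=2.8,interpolation=cv2.INTER_CUBIC))
cv2.imwrite("pics/c4.png",np.hstack(o))
E
```

```text
[0.62569914 0.22355468 0.09103726] 97.14888981838082 [-0.00060278  0.00027827  0.05003753]
```

View pics/c4.png

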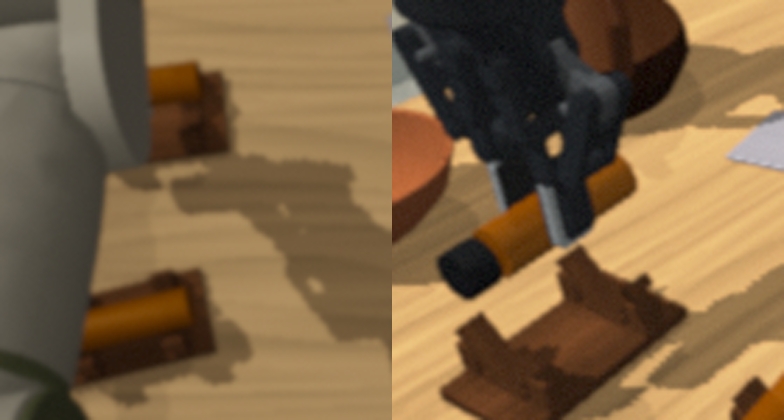

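The vial hangs level above the rest, parallel to it. Its rear end is at (198,82) in the top crop; in the side crop it spans (470,268)–(622,175). I'll check the position numerically.

```bash
python3 - <<'E'
from h import *
np.set_printoptions(precision=4,suppress=True)
T=np.load("top3.npz");S=np.load("side3.npz")
p=plane(T,(110+199/2.8,140+81/2.8),.0865);u=np.array([-.124,.992,0])
print("end",p,"centre",p+.05*u)
def pr(d,p):
    c=d["extrinsics"]@np.r_[p,1];q=d["K"]@c[:3];return (q/q[2])[:2]
def crop(q): return ((q-[50,160])*2.8+[392,0]).round()
tcp=np.array([.6257,.2236,.0865])
print("vial ends if centred on tcp",crop(pr(S,tcp+.05*u)),crop(pr(S,tcp-.05*u)))
c=np.array([.6258,.2257,.036])
for v in(1,-1): # expected cheek tips +x side
  for w in(.025,.039): print("tip",crop(pr(S,c+[0,0,.004]+v*w*u+.024*np.array([.992,.124,0]))))
for v in(1,-1): print("corner",crop(pr(S,np.array([c[0],c[1],.008])+v*(.055*u+.032*np.array([.992,.124,0])))))
E
```

```text
end [0.6304 0.1743 0.0865] centre [0.6242 0.2239 0.0865]
vial ends if centred on tcp [464. 273.] [625. 168.]
tip [494. 304.]
tip [470. 320.]
tip [571. 251.]
tip [591. 237.]
corner [449. 382.]
corner [697. 299.]
```

Top says centred; side suggests the rest may lie up to ~10 mm further along +y. I'll go down to just above the notches and compare again, where calibration errors mostly cancel.

Converted, 0.012 m is 0.24, 0.008 m is 0.16.

Request:
tcp_steps --pt "0 0 0.24 0 0.02" --pt "0 0 0.24 0 0.02" --pt "0 0 0.16 0 0.02" --pt "0 0 0.06 0 0.02" --pt "0 0 0 0 0.02"

```text
time_s: 9.15
position: [0.6253, 0.2234, 0.0546]
tool_rot: [[-0.125, 0.992, -0.001], [0.992, 0.125, -0.0], [-0.0, -0.001, -1.0]]
ft_force: [0.5, 0.0, -0.9]
grip_width: 0.0269
gripper_force: 29.6
```

```bash
python3 - <<'E'
from h import *
from rig import env, telemetry, get_image
o=[]
for n,b in(("top",(140,150,210,220)),("side",(60,220,160,320))):
    d=get_image(n);np.savez(f"{n}4.npz",**d)
    im=d["pixels"][b[1]:b[3],b[0]:b[2],::-1];im=np.clip(im*1.5,0,255).astype(np.uint8)
    o.append(cv2.resize(im,(400,400),interpolation=cv2.INTER_CUBIC))
cv2.imwrite("pics/c5.png",np.hstack(o))
E
```

```text
(no output)
```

View pics/c5.png

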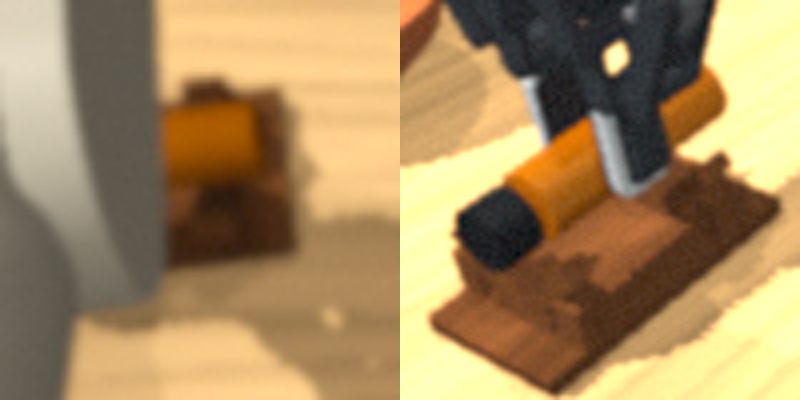

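Near the notches: top crop vial end at (258,137), plate end edge (282,88)–(295,245), far cheek tip (185–225,80). In the side crop the cap's front is at (480,240) and the vial overhangs to (715,85), so it may sit a little too far back in −y. Computing.

```bash
python3 - <<'E'
from h import *
np.set_printoptions(precision=4,suppress=True)
T=np.load("top4.npz");S=np.load("side4.npz")
t=lambda x,y:(140+(x+.5)/5.714-.5,150+(y+.5)/5.714-.5)
s=lambda x,y:(60+(x-400+.5)/4-.5,220+(y+.5)/4-.5)
u=np.array([-.124,.992,0]);v=np.array([.992,.124,0])
f=lambda p:np.array([p@u,p@v,p[2]])
O=np.array([.6253,.2234,0])
for n,p,z in[("vialend",t(258,137),.05),("plate+",t(282,88),.008),("plate-",t(295,245),.008),("tip",t(205,80),.04),("tipR",t(225,79),.04),("tipL",t(186,80),.04)]: print("top",n,f(plane(T,p,z)-O))
for n,p,z in[("capface",s(485,243),.05),("capL edge",s(460,230),.05),("rearend",s(716,90),.05),("plate left corner",s(432,322),.008),("plate right corner",s(779,205),.008),("front corner bottom",s(555,392),.0),("front corner top",s(555,383),.008)]: print("side",n,f(plane(S,p,z)-O))
E
```

```text
top vialend [-0.0491  0.0008  0.05  ]
top plate+ [-0.0524  0.0323  0.008 ]
top plate- [-0.0511 -0.0281  0.008 ]
top tip [-0.0307  0.028   0.04  ]
top tipR [-0.0378  0.0273  0.04  ]
top tipL [-0.0239  0.0289  0.04  ]
side capface [ 0.0535 -0.0003  0.05  ]
side capL edge [0.0534 0.0124 0.05  ]
side rearend [-0.0464 -0.005   0.05  ]
side plate left corner [0.064  0.0297 0.008 ]
side plate right corner [-0.0425 -0.0318  0.008 ]
side front corner bottom [ 0.0605 -0.026   0.    ]
side front corner top [ 0.062  -0.0304  0.008 ]
```

Across is fine (~1 mm). Along, top says +1–2 mm and side +7 mm, so I shift +4 mm and lower, watching the force.

Converted, 0.003 m is 0.06, 0.002 m is 0.04.

Request:
tcp_steps --pt "0.04 0.01 0.04 0 0.02" --pt "0.04 0.01 0.06 0 0.02" --pt "0 0 0.06 0 0.02" --pt "0 0 0.04 0 0.02" --pt "0 0 0.02 0 0.02" --pt "0 0 0 0 0.02"

```text
time_s: 9.85
position: [0.6259, 0.2275, 0.0441]
tool_rot: [[-0.124, 0.992, -0.0], [0.992, 0.124, -0.0], [-0.0, -0.0, -1.0]]
ft_force: [-0.5, 0.8, -1.0]
grip_width: 0.0268
gripper_force: 29.6
```

Request:
tcp_steps --pt "0 0 0.02 0 0.02" --pt "0 0 0 0 0.02"

```text
time_s: 10.05
position: [0.626, 0.2275, 0.0433]
tool_rot: [[-0.124, 0.992, -0.0], [0.992, 0.124, 0.0], [0.0, -0.0, -1.0]]
ft_force: [-0.2, 0.2, -0.5]
grip_width: 0.0268
gripper_force: 29.6
```

Request:
tcp_steps --pt "0 0 0.02 0 0.02" --pt "0 0 0 0 0.02"

```text
time_s: 10.25
position: [0.626, 0.2275, 0.0422]
tool_rot: [[-0.125, 0.992, -0.0], [0.992, 0.125, -0.0], [-0.0, -0.0, -1.0]]
ft_force: [0.9, -0.2, -0.2]
grip_width: 0.0266
gripper_force: 29.6
```

Converted, 0.001 m is 0.02.

Request:
tcp_steps --pt "0 0 0.02 0 0.02" --pt "0 0 0 0 0.02" --only "posi|ft_f"

```text
position: [0.626, 0.2275, 0.0412]
ft_force: [-0.2, -0.1, 0.6]
```

Request:
tcp_steps --pt "0 0 0.02 0 0.02" --pt "0 0 0 0 0.02" --only "posi|ft_f"

```text
position: [0.6264, 0.2275, 0.0406]
ft_force: [0.9, -0.0, 1.0]
```

Converted, 0.001 m is 0.02.

Request:
tcp_steps --pt "0 0 0.02 0 0.02" --pt "0 0 0 0 0.02" --only "posi|ft_f"

```text
position: [0.6266, 0.2276, 0.0402]
ft_force: [0.9, 0.6, 4.9]
```

```bash
python3 - <<'E'
from h import *
from rig import env, telemetry, get_image
d=get_image("side");np.savez("side5.npz",**d)
im=np.clip(d["pixels"][220:320,60:160,::-1]*1.5,0,255).astype(np.uint8)
cv2.imwrite("pics/c6.png",cv2.resize(im,(500,500),interpolation=cv2.INTER_CUBIC))
print(telemetry.observe()["ft_force"])
E
```

```text
[ 1.95873382 -0.25594579  5.28649409]
```

View pics/c6.png

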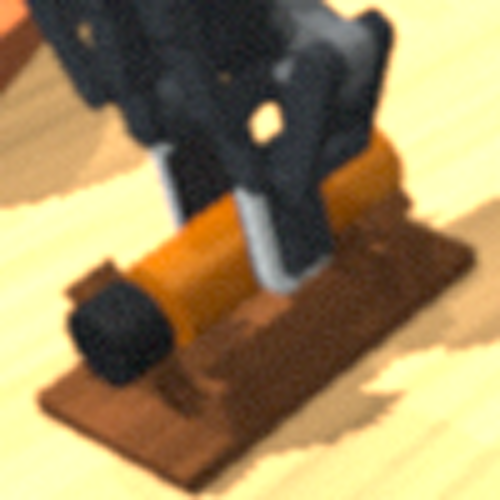

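The vial sits in both notches at the expected height with 5 N of support. Opening slowly, then rising.

Converted, -0.0005 m is -0.01.

Request:
tcp_steps --pt "0 0 -0.01 0 0.026" --pt "0 0 0 0 0.028" --pt "0 0 0 0 0.03" --pt "0 0 0 0 0.032" --pt "0 0 0 0 0.036" --pt "0 0 0 0 0.042" --pt "0 0 0 0 0.05" --pt "0 0 0 0 0.056" --pt "0 0 0 0 0.06" --pt "0 0 0 0 0.06" --grip_force 20

```text
time_s: 11.9
position: [0.626, 0.2275, 0.0398]
tool_rot: [[-0.125, 0.992, -0.0], [0.992, 0.125, 0.0], [0.0, -0.0, -1.0]]
ft_force: [0.6, 0.4, -0.5]
grip_width: 0.0597
gripper_force: 0.0
```

Request:
tcp_steps --pt "0 0 -0.1 0 0.06" --pt "0 0 -0.2 0 0.06" --pt "0 0 -0.4 0 0.06" --pt "0 0 -0.6 0 0.06" --pt "0 0 -0.8 0 0.06" --pt "0 0 -0.8 0 0.06" --pt "-0.6 0 -0.4 0 0.06" --pt "-1 0 0 0 0.06" --pt "-1 0 0 0 0.06" --pt "-1 0 0 0 0.06"

```text
time_s: 12.9
position: [0.6483, 0.0473, 0.2062]
tool_rot: [[-0.125, 0.992, 0.001], [0.992, 0.125, -0.0], [-0.0, 0.001, -1.0]]
ft_force: [0.6, -0.9, 0.1]
grip_width: 0.06
gripper_force: 0.0
```

Request:
tcp_steps --pt "-1 0 0 0 0.06" --pt "-1 0 0 0 0.06" --pt "-0.8 0 0 0 0.06" --pt "-0.4 0 0 0 0.06" --pt "0 0 0 0 0.06"

```text
time_s: 13.4
position: [0.6683, -0.1123, 0.2051]
tool_rot: [[-0.121, 0.993, 0.0], [0.993, 0.121, -0.0], [-0.0, 0.0, -1.0]]
ft_force: [0.2, 0.4, -0.3]
grip_width: 0.0598
gripper_force: 0.0
```

```bash
python3 - <<'E'
from h import *
from rig import env, telemetry, get_image
np.set_printoptions(precision=4,suppress=True)
o=[]
for n,b in(("top",(120,150,220,250)),("side",(60,220,160,320))):
    d=get_image(n)
    if n=="top":T=d
    im=np.clip(d["pixels"][b[1]:b[3],b[0]:b[2],::-1]*1.5,0,255).astype(np.uint8)
    o.append(cv2.resize(im,(400,400),interpolation=cv2.INTER_CUBIC))
cv2.imwrite("pics/c7.png",np.hstack(o))
e,r=ends(T["pixels"],(120,155,205,215));print(r,[plane(T,p,.036) for p in e],plane(T,(e[0]+e[1])/2,.036))
E
```

```text
((40.91999816894531, 28.939998626708984), (25.880109786987305, 49.073211669921875), 81.8698959350586) [array([0.609 , 0.2746, 0.036 ]), array([0.6218, 0.1765, 0.036 ])] [0.6154 0.2256 0.036 ]
```

View pics/c7.png

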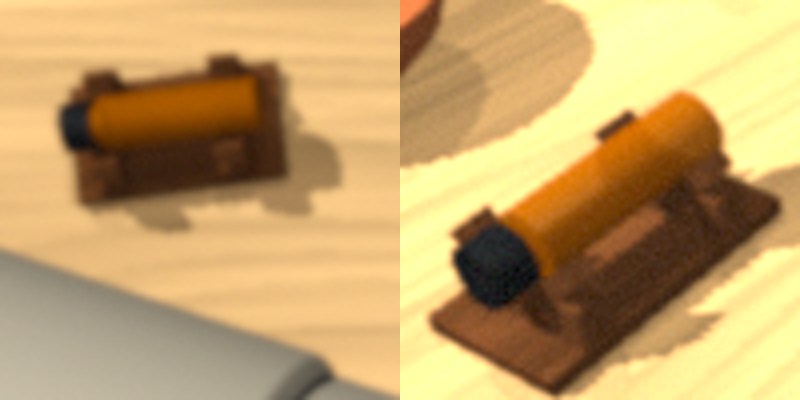

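The vial lies in both notches, released. In the top crop its middle is at (160,115) against a cheek centre of about (168,115), an offset of roughly 4 mm, well inside the 15 mm limit. The arm is clear, so I'm handing in.

```bash
python3 -c "
from rig import env, telemetry, get_image
print(env.close_job())"
```

```text
the job is handed in; nothing more can be done
None
```

The long vial was picked up, laid in both V notches of the empty rest and released about 4 mm off centre lengthwise; neither of the other vials was touched, and I handed the job in at about 13.5 s (no verdict was returned).

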